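Pry open the casting mould and take out the casting

TASK

The green cover of the casting mould sits tight: take the red-handled blade tool, put its blade in the slot at the front of the mould and lever the cover up with it (do not use the gripper itself to lift the cover), then swing the cover wide open, upright or beyond. Lay the tool down on its rest or on the bench, lift the brass casting out of the mould and set it down gently, flat and with its stub upright, on the white soldering board. Do not let the blade touch the casting, and leave the other things on the bench where they are.

Things in the scene. Friction and masses are not known exactly. Their poses are not given: they have to be found in the camera images.
- mould: Hinged casting mould, fixed to the bench: aluminium base 120 x 120 mm, 40 mm high, with a hollow green cover 120 x 120 x 38 mm on top (mould 78 mm high shut, 81 mm over the cover's ribs). Origin: centre of the base's underside. z up; -x is the front with the pry slot, the hinge runs along y at the +x edge. Screw feet 6 mm high stick out 22 mm at the +y and -y sides. The casting sits in a recess 48 x 34 x 5 mm in the middle of the base's top (recess floor at z = 35 mm).
- slot (a point): Centre of the mouth of the pry slot, in the mould's front face, 39.5 mm above the bench. The slot is 60 mm wide (mould y) and 9 mm high (35 to 44 mm above the bench); it runs towards mould +x and is 20 mm deep at the base, where it ends at a 5 mm step. The cover's front wall above it is 8 mm thick; behind that the cover is hollow, 32 mm deep inside (walls 8 mm, top 6 mm). Axes as the mould's.
- hinge (a point): Middle of the cover's hinge line, at mould x = +60 mm, 40 mm above the bench. Axes as the mould's; the hinge line runs along y. The cover's front edge is 120 mm from it.
- cover (a joint): Angle of the green cover: 0 shut, grows as the front edge rises, 1.57 upright, stop at 1.9. The hinge is stiff: the cover stays at any angle where it is left. Lifting it at the front edge takes about 3 N; cover about 0.25 kg.
- tool: Pry tool, about 90 g: red handle 90 x 16 x 14 mm (x, y, z) with a flat steel blade 70 mm long, 14 mm wide, 2.5 mm thick out of its +x end in the middle of its height. Origin: centre of the handle. x points to the blade, z up as it lies on its rest. Balance point about 15 mm ahead of the origin.
- tip (a point): Middle of the blade's end, 115 mm from the tool's origin along the tool's x.
- rest: Wooden rest of the tool, fixed: base 120 x 44 x 6 mm with two saddles 8 mm long at x = -36 and +36 mm, which carry the handle with its centre 40 mm above the bench; cheeks 20 mm apart reach up to 40 mm. Origin: centre of the underside, right under the tool's origin at the start; same axes as the tool at the start.
- casting: Brass casting, 0.12 kg: plate 44 x 30 x 8 mm (x, y, z) with an upright square stub 14 x 14 mm, 24 mm high, on its middle (top 32 mm above the origin). Origin: centre of the plate's underside; x, y, z as the mould's at the start, to within 1 mm and a few hundredths of a radian. Hidden under the cover at first.
- board: White ceramic soldering board, fixed, 130 x 120 mm (x, y), 12 mm thick. Origin: centre of the underside.
- tray: Dark steel tray with two rings in it, fixed, 130 x 120 x 20 mm, to be left alone. Origin: centre of the underside. It and the board may have changed places.
- mandrel: Steel ring mandrel lying near the back, tapered, 240 mm long, 25 mm thick; leave alone. Origin: under its middle.
- bluebox: Small blue box 50 x 30 x 18 mm, leave alone. Origin: centre of the underside.
- jar: Jar 50 mm wide, 70 mm high, leave alone. Origin: centre of the underside.
- screwdriver: Small screwdriver with a yellow handle, 170 mm long, lying on the bench, leave alone. Origin: under its middle.
- ring1: Steel ring, 24 mm wide, 8 mm high, in the tray, leave alone.
- ring2: Brass ring, 22 mm wide, 8 mm high, in the tray, leave alone.
Mind the look-alikes: they are no part of the job. Several things have the shape of the tool; the one meant has the colours described above.

How it is judged:
By the outcome, as a careful person would: the job done as asked, in the order asked, and still so for the second after the job is handed in, with the robot touching nothing.
It also fails if it takes over 64 s, if anything falls off the work surface, if the arm or the gripper's body presses on something with over 40 N, if the wrist force passes 120 N, or if a joint passes its speed limit or range.

ROBOT

A 6-joint arm with a two-finger parallel gripper is mounted at the origin on the work surface. World frame = base frame: x ahead of the robot, y to its left, z up, the work surface at z = 0. Lengths are in m, angles in rad, forces in N, time in s.
With the tool pointing down it reaches from about 0.375 to 0.9 m from the base axis. Payload 3.1 kg.
Tool frame: the origin (TCP) lies at the very end of the fingers, on their centre line; the grasp point (between the pads) lies 19 mm behind it (manip.pinch_z is the distance from the TCP to the grasp point, in m); z points along the fingers, y is the direction in which the jaws open and shut (so a half turn about z gives the same grasp; the last joint's range is limited). The gripper opens to 85 mm and grips with 20 to 120 N. Pads are 22 mm wide; open, the fingers measure 114 mm over their backs; the gripper's body (76 mm by 85 mm) begins 54 mm behind the grasp point. The pads swing forward as they close: fully open they stand 13 mm farther back than shut.
Start: joints at [-1.377, 0.527, 1.433, -0, 1.181, -0.178], TCP at [0.228, -0.582, 0.231] pointing down, gripper open.
Joint ranges: [-3.08, 3.08], [-0.75, 2.2], [0.22, 2.44], [-1.43, 4.57], [0, 2.65], [-2.85, 2.85]. Speed limits (rad/s): [2.79, 2.79, 3.14, 3.14, 3.14, 3.14].

INTERFACE

Orientations are given as a unit quaternion [x, y, z, w].
In Python, from station import manip gives the robot as it stands.
- The arm moves only by the tool drive_tool, never from a script. Its argument "increments" is a list of rows, each a list of 7 numbers: the closure in counts, from 0 (fully open) to 255 (shut), then the shift along the tool's x, y, z in cm, then the turn, a rotation vector about the tool's x, y, z in rad. A call has 1 to 20 rows; each row is the pose to reach, as a shift and turn from the pose commanded when the call began, along the tool's axes at that moment; what a row does not reach only later rows make up. A row lasts 1/10 s, in which the tool goes at most 50 mm and 8.59 degrees, less where a joint would pass 70% of its speed; a pose out of reach is approached as far as the arm can. A call with a gripper value outside its range is refused whole. The fingers move at their own pace and stop on an object; "force" is the grip in N (left out, the last holds). Time passes only in rows, so rows that repeat a pose let the fingers close. It gives the time, the measured TCP pose, the force and the opening at its end, in the units of the state.
- manip.sense(): the state, without advancing time (a new reading comes with each control period).
- manip.snapshot(name): name is "scene" or "top" or "wrist"; returns the picture (400x640x3 uint8, red, green, blue); there is no depth.
- manip.camera_model(name): a dict with "mtx" (3x3 intrinsics, pixels), "k1" (the pictures are not rectified: a ray, as slopes to the right and down, at radius r is drawn at 1 + k1 r^2 times it, then the intrinsics apply), "cam_to_world" (4x4, takes a point from camera to world coordinates). Camera axes: x right, y down, z forward; pixel columns grow to the right and rows downward; lengths in m; the calibration is good to about 2 mm. A picture is of the moment at which its call begins: read the wrist's pose just before it. camera_model takes no time and is no camera call; for the wrist camera it gives the pose at the moment of the call.
- manip.sign_off(): hands the job in, once; it reports no verdict.
The state is a dict: "t": time; "q": joint angles; "qd": joint speeds; "tau": joint torques, N m; "tcp_pos": TCP position; "tool_rot": TCP orientation; "force": force on the tool from outside, world axes, zero at the start; "ft_torque": the same for the moment, N m; "finger_gap": opening from 0.0 (shut) to 1.0 (fully open).
Only numpy, scipy, OpenCV 4.12 (cv2) and the standard library are available. Lean on these libraries where they do the work, as an engineer would, in place of code of your own. Each camera call takes 0.05 s, during which the arm holds its last target. There are 200 camera calls.

## Working session

There is one attempt and no reset: what is moved stays moved. The work goes in short steps, Python scripts to look and compute and a tool call to move; the robot and the scene stay as the last step left them, time stands still between calls to the robot, and variables do not carry over. Pictures are saved under pics/ and viewed, about 8 in all and at most 12, crops included, and the job is handed in when it is done.

Besides the shell and the picture viewer there is one more tool, called after "Request:" by a JSON object that holds its "api" and its "payload". drive_tool: Moves the arm, as the interface text tells. Its arguments: {"type":"object","properties":{"increments":{"type":"array","items":{"type":"array","items":{"type":"number"}}},"force":{"type":"number"}},"required":["increments"]}

```bash
ls; mkdir -p pics; python3 - <<'E'
from station import manip
import cv2, numpy as np
for n in ("scene","top"):
    im=manip.snapshot(n); cv2.imwrite(f"pics/{n}0.png",im[:,:,::-1])
    m=manip.camera_model(n); print(n,np.round(m["mtx"],1).tolist(),m["k1"],np.round(m["cam_to_world"],3).tolist())
a=cv2.imread("pics/scene0.png");b=cv2.imread("pics/top0.png")
s=manip.sense();print(s)
E
```

```text
pics
scene [[421.2, 0.0, 316.3], [0.0, 421.2, 202.5], [0.0, 0.0, 1.0]] -0.1010270491447754 [[0.127, 0.649, -0.75, 1.28], [0.992, -0.071, 0.107, -0.03], [0.017, -0.757, -0.653, 0.718], [0.0, 0.0, 0.0, 1.0]]
top [[519.9, 0.0, 322.1], [0.0, 519.9, 199.3], [0.0, 0.0, 1.0]] -0.10436699532268581 [[-0.024, -0.984, 0.177, 0.307], [-1.0, 0.023, -0.009, 0.072], [0.005, -0.177, -0.984, 1.25], [0.0, 0.0, 0.0, 1.0]]
{'t': 0.1, 'q': array([-1.37650548e+00,  5.28424921e-01,  1.43379269e+00, -1.15175720e-05,
        1.18143350e+00, -1.78508150e-01]), 'qd': array([-0.00145022, -0.0022848 , -0.00343666, -0.00241733, -0.00177556,
        0.00037141]), 'tau': array([-4.30803766e-04, -4.43304849e+01, -1.78586447e+01, -2.39174879e-04,
        3.92895468e-03, -1.14466721e-05]), 'tcp_pos': array([ 0.22752894, -0.58139874,  0.23039383]), 'tool_rot': array([ 9.82676929e-01,  1.85324025e-01, -1.34472616e-05, -1.02915666e-03]), 'force': array([ 0.05193765, -0.33463199,  0.25228126]), 'ft_torque': array([0.01072534, 0.04782673, 0.02282416]), 'finger_gap': 0.9966868756111801}
```

View pics/scene0.png

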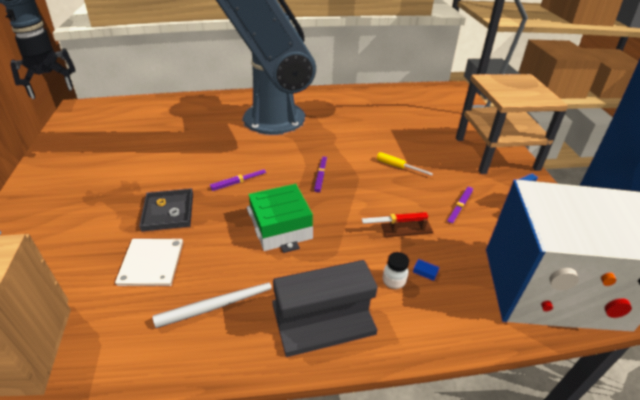

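View pics/top0.png

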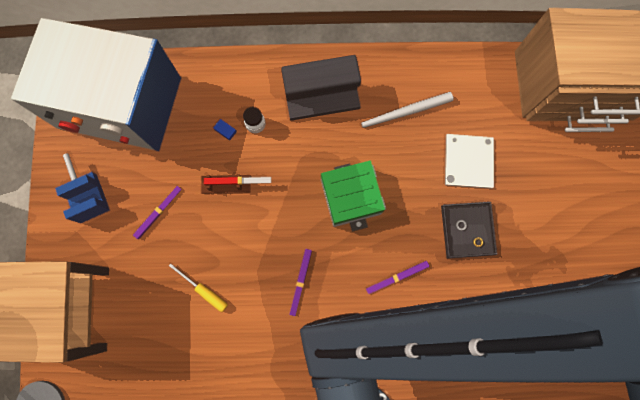

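The scene shows the green mould at (280,215), the tool on its rest at (405,220) and the board at (150,262). In the top view these are at (353,192), (235,182) and (470,161). The mould's feet are on its up and down sides in the top view, so the slot faces image left or right.

```bash
cat > h.py <<'E'
from station import manip
import cv2, numpy as np
from scipy.spatial.transform import Rotation as R
def ray(m,uv):
    K=np.array(m["mtx"]);d=np.array([m["k1"],0,0,0,0.])
    p=cv2.undistortPoints(np.array(uv,float).reshape(-1,1,2),K,d).reshape(-1,2)
    T=np.array(m["cam_to_world"]);v=np.c_[p,np.ones(len(p))]@T[:3,:3].T
    return T[:3,3],v
def plane(m,uv,z):
    o,v=ray(m,uv); return o+v*((z-o[2])/v[:,2])[:,None]
def proj(m,P):
    T=np.linalg.inv(np.array(m["cam_to_world"]));P=np.atleast_2d(P)
    r=cv2.Rodrigues(T[:3,:3])[0]
    return cv2.projectPoints(P.astype(float),r,T[:3,3].copy(),np.array(m["mtx"]),np.array([m["k1"],0,0,0,0.]))[0].reshape(-1,2)
def blob(im,lo,hi,roi=None):
    h=cv2.cvtColor(im,cv2.COLOR_BGR2HSV);k=cv2.inRange(h,np.array(lo),np.array(hi))
    if roi: z=np.zeros_like(k);x0,y0,x1,y1=roi;z[y0:y1,x0:x1]=k[y0:y1,x0:x1];k=z
    c=max(cv2.findContours(k,0,cv2.CHAIN_APPROX_NONE)[0],key=cv2.contourArea)
    return c
E
python3 - <<'E'
from h import *
m=manip.camera_model("top");b=cv2.imread("pics/top0.png")
for n,lo,hi,z,roi in [("cover",(45,80,40),(80,255,255),.078,None),("board",(0,0,190),(180,40,255),.012,(430,120,510,200)),
  ("handle",(0,180,100),(4,255,255),.047,(190,165,255,195)),("blade",(0,0,150),(180,60,255),.041,(240,165,290,195)),("tray",(0,0,0),(180,255,90),.02,(435,195,505,265))]:
    c=blob(b,lo,hi,roi); r=cv2.minAreaRect(c);P=plane(m,cv2.boxPoints(r),z)
    e=P[1]-P[0],P[2]-P[1]
    print(n,np.round(P.mean(0),4),[ (round(float(np.linalg.norm(x)),4),round(float(np.arctan2(x[1],x[0])),3)) for x in e],cv2.contourArea(c))
s=cv2.imread("pics/scene0.png")
A=cv2.resize(b[150:240,310:400],(400,400),interpolation=2);B=cv2.resize(s[175:260,235:325],(400,378),interpolation=2)
C=cv2.resize(b[160:205,190:290],(800,360)[:2],interpolation=2)
out=np.zeros((600,800,3),np.uint8);out[:400,:400]=A;out[:378,400:]=B;out[400:,:440]=cv2.resize(C,(440,200));out[400:,440:]=cv2.resize(s[200:245,355:440],(360,200),interpolation=2)
cv2.imwrite("pics/z.png",out)
E
```

```text
cover [ 0.535  -0.0088  0.078 ] [(0.1239, -1.325), (0.1253, -2.927)] 2682.0
board [ 0.621  -0.3075  0.012 ] [(0.1201, -1.586), (0.1338, 3.053)] 2244.5
handle [0.5756 0.3033 0.047 ] [(0.0793, -1.558), (0.0168, -3.099)] 187.5
blade [0.576  0.2171 0.041 ] [(0.0673, -1.549), (0.0145, -3.103)] 129.5
tray [ 0.4457 -0.2902  0.02  ] [(0.1256, -1.494), (0.1327, -3.118)] 2600.5
```

View pics/z.png

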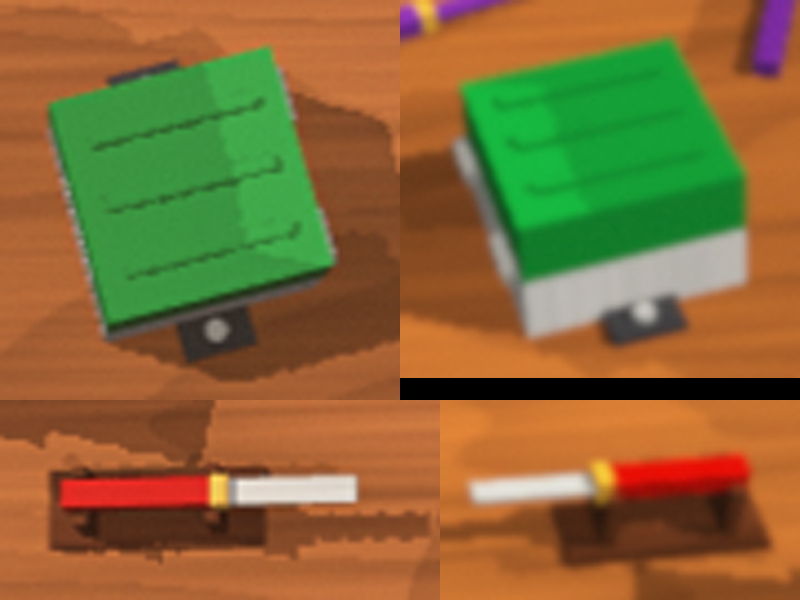

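The ribs run left to right in the top view. Two hinge lugs show on the right (-y) face, so the slot faces +y, towards the tool. The tool's blade points to -y. Next I'll move to a look pose over the tool.

```bash
cat >> h.py <<'E'
def go(pos,yaw,pitch=0.0,base=None):
    """TCP target (world) with tool x at yaw, pitched about tool y; prints shift cm, rotvec"""
    s=manip.sense() if base is None else base
    R0=R.from_quat(s["tool_rot"]); 
    Rt=R.from_euler('z',yaw)*R.from_matrix(np.diag([1.,-1,-1]))*R.from_euler('y',pitch)
    d=R0.inv().apply(np.array(pos)-s["tcp_pos"])*100
    return np.round(np.r_[d,(R0.inv()*Rt).as_rotvec()],3).tolist()
E
python3 - <<'E'
from h import *
print(go([0.55,0.24,0.30],1.60))
s=manip.sense();m=manip.camera_model("wrist");T=np.eye(4);T[:3,:3]=R.from_quat(s["tool_rot"]).as_matrix();T[:3,3]=s["tcp_pos"]
print(np.round(np.linalg.inv(T)@np.array(m["cam_to_world"]),3),m["mtx"])
E
```

```text
[59.952, -64.766, -6.808, -0.002, -0.002, -1.227]
[[ 0.    -0.949 -0.314  0.081]
 [ 1.     0.     0.001 -0.   ]
 [-0.001 -0.314  0.949 -0.143]
 [ 0.     0.     0.     1.   ]] [[290.04514792   0.         316.06857364]
 [  0.         290.04514792 199.59393006]
 [  0.           0.           1.        ]]
```

Request:
{"api": "drive_tool", "payload": {"increments": [[0, 60, -64.8, -6.8, 0, 0, -1.227], [0, 60, -64.8, -6.8, 0, 0, -1.227], [0, 60, -64.8, -6.8, 0, 0, -1.227], [0, 60, -64.8, -6.8, 0, 0, -1.227], [0, 60, -64.8, -6.8, 0, 0, -1.227], [0, 60, -64.8, -6.8, 0, 0, -1.227], [0, 60, -64.8, -6.8, 0, 0, -1.227], [0, 60, -64.8, -6.8, 0, 0, -1.227], [0, 60, -64.8, -6.8, 0, 0, -1.227], [0, 60, -64.8, -6.8, 0, 0, -1.227], [0, 60, -64.8, -6.8, 0, 0, -1.227], [0, 60, -64.8, -6.8, 0, 0, -1.227], [0, 60, -64.8, -6.8, 0, 0, -1.227], [0, 60, -64.8, -6.8, 0, 0, -1.227], [0, 60, -64.8, -6.8, 0, 0, -1.227], [0, 60, -64.8, -6.8, 0, 0, -1.227], [0, 60, -64.8, -6.8, 0, 0, -1.227], [0, 60, -64.8, -6.8, 0, 0, -1.227], [0, 60, -64.8, -6.8, 0, 0, -1.227], [0, 60, -64.8, -6.8, 0, 0, -1.227]]}}

```text
t: 2.1
tcp_pos: [0.5498, 0.2405, 0.2985]
tool_rot: [0.696, 0.718, -0.001, -0.0]
force: [1.2, -0.6, -0.1]
finger_gap: 1.001
```

```bash
python3 - <<'E'
from h import *
s=manip.sense();print(s["t"],s["tcp_pos"],s["q"])
m=manip.camera_model("wrist");im=manip.snapshot("wrist")[:,:,::-1].copy();cv2.imwrite("pics/w1.png",im);np.save("w1.npy",m,allow_pickle=True)
for n,lo,hi,z in [("handle",(0,180,100),(4,255,255),.047),("cover",(45,80,40),(80,255,255),.078)]:
    c=blob(im,lo,hi);r=cv2.minAreaRect(c);P=plane(m,cv2.boxPoints(r),z);e=P[1]-P[0],P[2]-P[1]
    print(n,np.round(P.mean(0),4),[ (round(float(np.linalg.norm(x)),4),round(float(np.arctan2(x[1],x[0])),3)) for x in e],cv2.boundingRect(c))
E
```

```text
2.1 [0.54981066 0.24045804 0.29845048] [ 2.26510126e-01  4.26467014e-01  1.41415553e+00 -5.58065237e-04
  1.30290654e+00  1.95770901e-01]
handle [0.5769 0.3008 0.047 ] [(0.0785, 1.553), (0.0165, -0.027)] (331, 89, 16, 62)
cover [0.5331 0.0029 0.078 ] [(0.1214, 0.235), (0.1355, -1.368)] (257, 277, 90, 76)
```

View pics/w1.png

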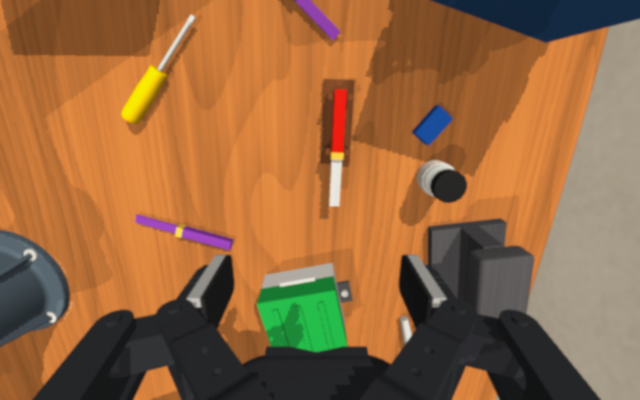

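The slot shows as a light strip in the front face at (298,281), so the front direction is confirmed. The tool is at (337,145). Next is the grasp.

```bash
python3 - <<'E'
from h import *
m=np.load("w1.npy",allow_pickle=True).item();im=cv2.imread("pics/w1.png")
c=blob(im,(0,0,150),(180,60,255),(325,158,350,212));r=cv2.minAreaRect(c);P=plane(m,cv2.boxPoints(r),.041);print("blade",np.round(P,4).tolist())
c=blob(im,(45,80,40),(80,255,255));print(cv2.approxPolyDP(cv2.convexHull(c),4,True).reshape(-1,2).tolist())
print(go([0.576,0.279,0.10],1.58),go([0.576,0.279,0.022],1.58))
E
```

```text
blade [[0.57, 0.1805, 0.041], [0.5701, 0.2462, 0.041], [0.5843, 0.2459, 0.041], [0.5849, 0.1802, 0.041]]
[[333, 277], [346, 347], [321, 352], [272, 347], [257, 306], [261, 290]]
[3.885, 2.799, 19.841, -0.002, 0.001, 0.02] [3.893, 2.816, 27.641, -0.002, 0.001, 0.02]
```

Request:
{"api": "drive_tool", "payload": {"increments": [[0, 3.85, 2.85, 8, 0, 0, 0.02], [0, 3.85, 2.85, 16, 0, 0, 0.02], [0, 3.85, 2.85, 20, 0, 0, 0.02], [0, 3.85, 2.85, 20, 0, 0, 0.02], [0, 3.85, 2.85, 20, 0, 0, 0.02], [0, 3.85, 2.85, 22, 0, 0, 0.02], [0, 3.85, 2.85, 24, 0, 0, 0.02], [0, 3.85, 2.85, 26, 0, 0, 0.02], [0, 3.85, 2.85, 27.6, 0, 0, 0.02], [0, 3.85, 2.85, 27.6, 0, 0, 0.02], [120, 3.85, 2.85, 27.6, 0, 0, 0.02], [160, 3.85, 2.85, 27.6, 0, 0, 0.02], [200, 3.85, 2.85, 27.6, 0, 0, 0.02], [255, 3.85, 2.85, 27.6, 0, 0, 0.02], [255, 3.85, 2.85, 27.6, 0, 0, 0.02], [255, 3.85, 2.85, 27.6, 0, 0, 0.02], [255, 3.85, 2.85, 27.6, 0, 0, 0.02], [255, 3.85, 2.85, 27.6, 0, 0, 0.02]], "force": 100}}

```text
t: 3.95
tcp_pos: [0.5782, 0.2795, 0.0242]
tool_rot: [0.704, 0.71, 0.0, 0.0]
force: [-0.5, 0.4, 5.5]
finger_gap: 0.161
```

Request:
{"api": "drive_tool", "payload": {"increments": [[255, 0, 0, -1, 0, 0, 0], [255, 0, 0, -3, 0, 0, 0], [255, 0, 0, -5, 0, 0, 0], [255, 0, 0, -8, 0, 0, 0], [255, 0, 0, -8, 0, 0, 0]]}}

```text
t: 4.45
tcp_pos: [0.5806, 0.2803, 0.1074]
tool_rot: [0.704, 0.71, 0.004, 0.002]
force: [1.5, -0.2, -0.6]
finger_gap: 0.162
```

```bash
python3 - <<'E'
from h import *
s=manip.sense();print(s["tcp_pos"],s["force"],s["finger_gap"])
print(go([0.490,0.182,0.10],1.81))
E
```

```text
[0.58060658 0.28025313 0.10743621] [ 1.49144659 -0.24132486 -0.57999447] 0.1616837712835715
[-9.743, -9.156, 0.647, 0.008, -0.001, -0.23]
```

Request:
{"api": "drive_tool", "payload": {"increments": [[255, -3, -3, 0.6, 0, 0, -0.1], [255, -6, -6, 0.6, 0, 0, -0.2], [255, -9.7, -9.2, 0.6, 0.004, 0, -0.23], [255, -9.7, -9.2, 0.6, 0.004, 0, -0.23], [255, -9.7, -9.2, 0.6, 0.004, 0, -0.23], [255, -9.7, -9.2, 0.6, 0.004, 0, -0.23], [255, -9.7, -9.2, 0.6, 0.004, 0, -0.23]]}}

```text
t: 5.15
tcp_pos: [0.4881, 0.1822, 0.0973]
tool_rot: [0.618, 0.787, -0.001, -0.001]
force: [-0.5, 1.1, -0.7]
finger_gap: 0.165
```

```bash
python3 - <<'E'
from h import *
s=manip.sense();print(s["tcp_pos"],s["tool_rot"])
m=manip.camera_model("wrist");im=manip.snapshot("wrist")[:,:,::-1].copy();cv2.imwrite("pics/w2.png",im);np.save("w2.npy",m,allow_pickle=True)
E
```

```text
[0.48812783 0.18217384 0.09728567] [ 6.17531953e-01  7.86545047e-01 -7.22758213e-04 -8.08789958e-04]
```

View pics/w2.png

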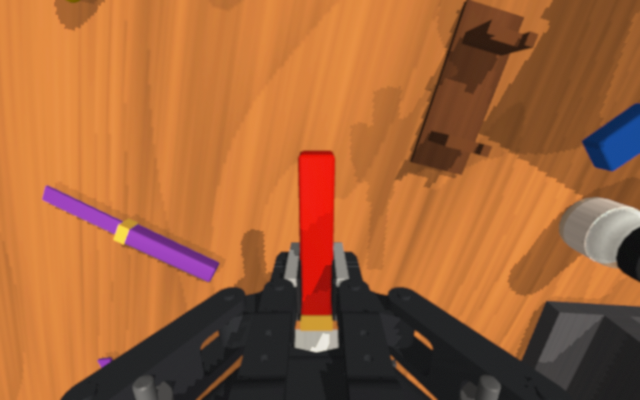

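The handle is centred in the grip and the blade is hidden below the gripper. The wrist camera can't see the mould from here, so I'll take the mould pose from w1 and the scene image.

```bash
python3 - <<'E'
from h import *
m=np.load("w1.npy",allow_pickle=True).item();im=cv2.imread("pics/w1.png")
print(np.round(plane(m,[[261,290],[333,277],[297,283.5]],.040),4).tolist())
print("top",np.round(plane(m,[[257,306],[338,291]],.078),4).tolist())
# predicted corners with hypothesis, all views
def corners(cx,cy,a):
    u=np.array([np.cos(a),np.sin(a),0]);v=np.array([-u[1],u[0],0]);c=np.array([cx,cy,0])
    return np.array([c+x*u+y*v+[0,0,z] for x,y,z in [(-.06,-.06,.078),(-.06,.06,.078),(.06,.06,.078),(.06,-.06,.078),(-.06,-.06,.0),(-.06,.06,.0),(.06,.06,0),(.06,-.06,0),(0,-.082,0),(0,.082,0)]])
P=corners(.537,-.009,-1.33)
V=[]
b=cv2.imread("pics/top0.png");s=cv2.imread("pics/scene0.png")
for img,mm,roi in [(b,manip.camera_model("top"),(310,150,400,240)),(s,manip.camera_model("scene"),(235,175,325,260)),(im,m,(240,250,360,360))]:
    k=5 if roi[2]-roi[0]<100 else 4
    x0,y0,x1,y1=roi;z=cv2.resize(img[y0:y1,x0:x1],None,fx=k,fy=k,interpolation=2)
    for i,p in enumerate(proj(mm,P)): cv2.circle(z,(int((p[0]-x0+.5)*k),int((p[1]-y0+.5)*k)),2,(255,0,255) if i<4 else (255,255,0),-1)
    V.append(z)
o=np.zeros((600,800,3),np.uint8)
for z,(X,Y) in zip(V,[(0,0),(400,0),(0,300)]):
    z=cv2.resize(z,None,fx=.85 if Y==0 else .62,fy=.85 if Y==0 else .62) if Y else cv2.resize(z,(390,int(z.shape[0]*390/z.shape[1])))
    if Y: Y=392
    h=min(z.shape[0],600-Y);o[Y:Y+h,X:X+z.shape[1]]=z[:h]
cv2.imwrite("pics/z2.png",o)
E
```

```text
[[0.4659, 0.0292, 0.04], [0.5823, 0.0579, 0.04], [0.5246, 0.0438, 0.04]]
top [[0.4666, 0.028, 0.078], [0.5876, 0.059, 0.078]]
```

View pics/z2.png

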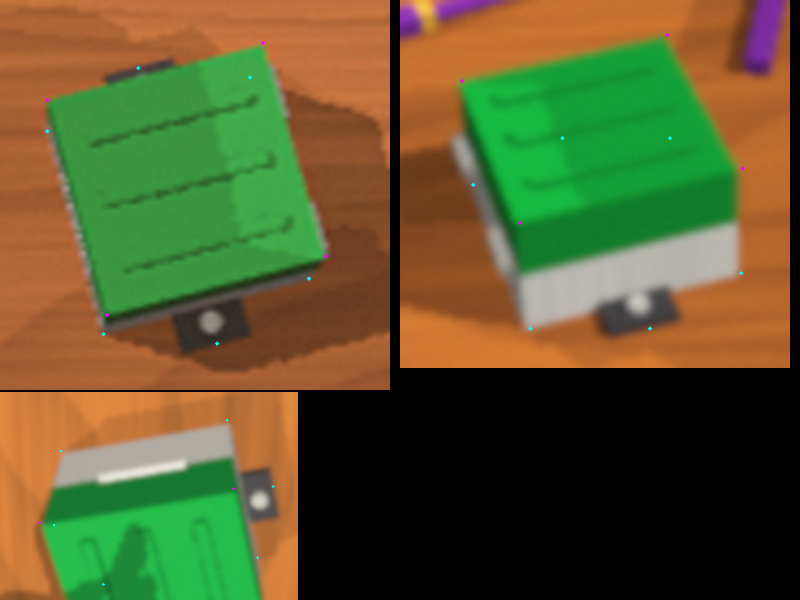

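The model points fit all three views to within about 2 mm, so the mould centre is near (0.538,-0.011) with x yaw -1.33. Next I'll check the tool's actual height and tilt in the grip by triangulation.

```bash
cat >> h.py <<'E'
def tri(ms,uvs):
    A=np.zeros((3,3));b=np.zeros(3);L=[]
    for m,uv in zip(ms,uvs):
        o,v=ray(m,[uv]);v=v[0]/np.linalg.norm(v[0]);M=np.eye(3)-np.outer(v,v);A+=M;b+=M@o;L.append((o,v))
    p=np.linalg.solve(A,b);return p,[float(np.linalg.norm(np.cross(p-o,v))) for o,v in L]
def toolpx(n,name=None):
    """pixel ends of the red handle and blade tip in a view: rear end, tip guess roi from TCP projection"""
    m=manip.camera_model(n);s=manip.sense();im=manip.snapshot(n)[:,:,::-1].copy()
    if name: cv2.imwrite(name,im)
    return m,s,im
E
python3 - <<'E'
from h import *
o=np.zeros((600,800,3),np.uint8);Y=0
for n in("top","scene"):
    m,s,im=toolpx(n,f"pics/{n}1.png")
    q=R.from_quat(s["tool_rot"]);xt=q.apply([1,0,0]);zt=q.apply([0,0,1])
    g=s["tcp_pos"]-zt*.0158
    p=proj(m,[g-xt*.097,g-xt*.027,g+xt*.063,g]);print(n,np.round(p,1).tolist())
    x0=int(p[:,0].min())-20;y0=int(p[:,1].mean())-25
    z=cv2.resize(im[y0:y0+50,x0:x0+130],(780,300),interpolation=2)
    for a in p[:3]: cv2.circle(z,(int((a[0]-x0+.5)*6),int((a[1]-y0+.5)*6)),2,(255,0,255),-1)
    print(x0,y0);o[Y:Y+300,:780]=z;Y+=300
cv2.imwrite("pics/z3.png",o)
E
```

```text
top [[310.2, 199.9], [279.7, 208.0], [240.3, 218.5], [267.9, 211.1]]
220 184
scene [[320.5, 181.4], [347.8, 175.3], [381.2, 167.9], [358.0, 173.0]]
300 149
```

View pics/z3.png

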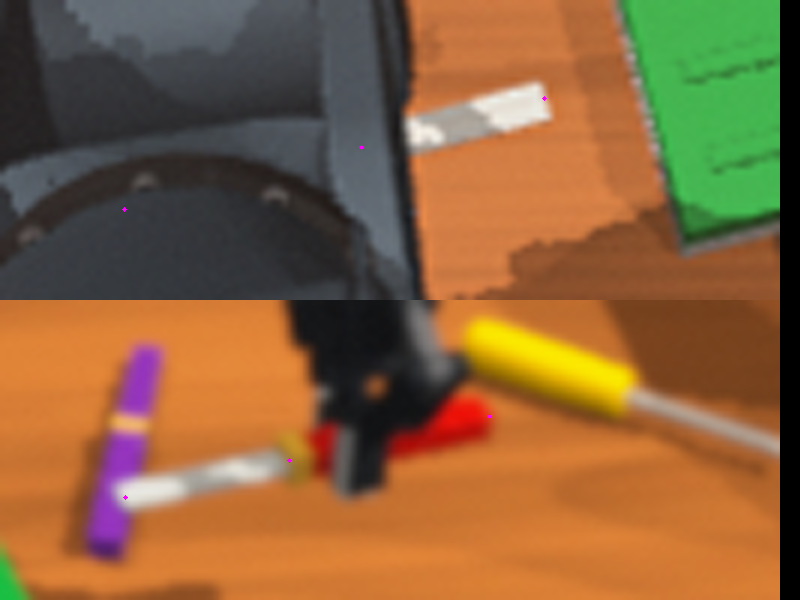

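The predicted tool points coincide with the image to about 1 px (tip about 1 mm further out), so the tool is level and aligned. I'll lower to slot height, 10 mm in front.

```bash
python3 - <<'E'
from h import *
print(go([0.4973,0.1524,0.0240],1.812))
E
```

```text
[-3.123, 0.282, 7.319, -0.003, -0.0, -0.001]
```

Request:
{"api": "drive_tool", "payload": {"increments": [[255, 0, 0.28, 2.5, 0, 0, 0], [255, 0, 0.28, 5, 0, 0, 0], [255, -1, 0.28, 7, 0, 0, 0], [255, -2, 0.28, 7.3, 0, 0, 0], [255, -3.1, 0.28, 7.3, 0, 0, 0], [255, -3.1, 0.28, 7.3, 0, 0, 0], [255, -3.1, 0.28, 7.3, 0, 0, 0], [255, -3.1, 0.28, 7.3, 0, 0, 0]]}}

```text
t: 6.1
tcp_pos: [0.497, 0.1521, 0.0252]
tool_rot: [0.618, 0.786, -0.001, -0.001]
force: [-0.4, 0.5, -1.2]
finger_gap: 0.165
```

```bash
python3 - <<'E'
from h import *
o=np.zeros((600,800,3),np.uint8)
s=manip.sense();print(s["tcp_pos"],s["tool_rot"],s["force"],go([0.4973,0.1524,0.0240],1.812),go([0.5030,0.1291,0.0240],1.812))
m,s,im=toolpx("scene","pics/scene2.png")
q=R.from_quat(s["tool_rot"]);xt=q.apply([1,0,0]);zt=q.apply([0,0,1]);g=s["tcp_pos"]-zt*.0158
a=-1.33;u=np.array([np.cos(a),np.sin(a),0]);v=np.array([-u[1],u[0],0]);c=np.array([.538,-.011,0])
P=np.array([g-xt*.098,g-xt*.027,g+xt*.063]+[c-.06*u+y*v+[0,0,z] for y,z in[(-.06,.078),(.06,.078),(.06,0),(.06,.04)]])
p=proj(m,P);x0,y0=240,150
z=cv2.resize(im[y0:y0+100,x0:x0+133],(798,600),interpolation=2)
for a in p: cv2.circle(z,(int((a[0]-x0+.5)*6),int((a[1]-y0+.5)*6)),2,(255,0,255),-1)
cv2.imwrite("pics/z4.png",z)
E
```

```text
[0.4969815  0.15213139 0.02520515] [ 0.61783561  0.78630646 -0.00079264 -0.00082816] [-0.41226599  0.47731341 -1.17704906] [0.019, 0.038, 0.12, -0.002, -0.0, -0.002] [-2.38, 0.04, 0.12, -0.002, -0.0, -0.002]
```

View pics/z4.png

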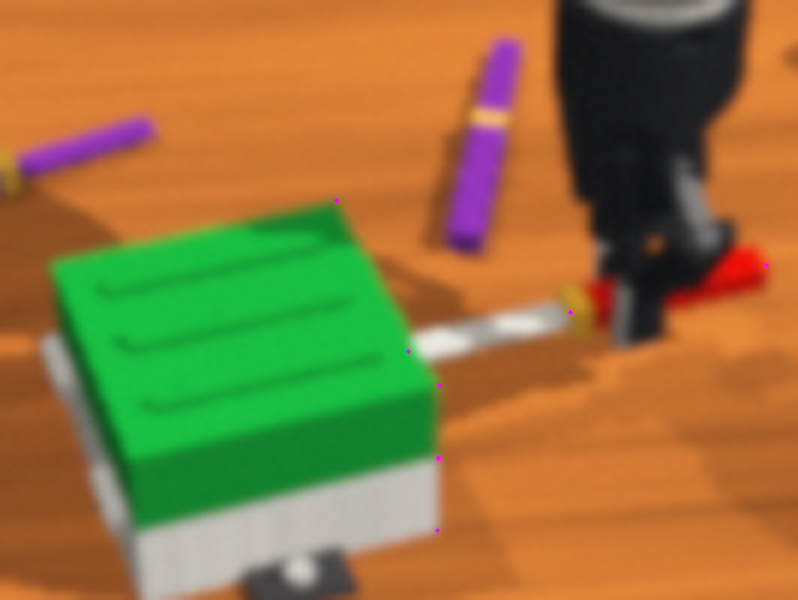

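The tool points match the image and the blade is just in front of the slot at about the right height. Inserting gently.

Request:
{"api": "drive_tool", "payload": {"increments": [[255, 0, 0, 0.15, 0, 0, 0], [255, 0, 0, 0.15, 0, 0, 0], [255, -0.5, 0, 0.15, 0, 0, 0], [255, -1, 0, 0.15, 0, 0, 0], [255, -1.5, 0, 0.15, 0, 0, 0], [255, -2, 0, 0.15, 0, 0, 0], [255, -2.5, 0, 0.15, 0, 0, 0], [255, -2.5, 0, 0.15, 0, 0, 0], [255, -2.5, 0, 0.15, 0, 0, 0]]}}

```text
t: 7.05
tcp_pos: [0.5024, 0.1274, 0.0228]
tool_rot: [0.618, 0.786, -0.001, -0.001]
force: [-0.5, -0.4, -0.3]
finger_gap: 0.168
```

The blade is in with no contact force. Now I'll lever: first tilt the tip up, then raise along the cover's arc.

Request:
{"api": "drive_tool", "payload": {"increments": [[255, 0, 0, 0, 0, -0.03, 0], [255, 0, 0, 0, 0, -0.05, 0], [255, 0, 0, 0, 0, -0.08, 0], [255, 0, 0, 0, 0, -0.1, 0], [255, -0.1, 0, -0.3, 0, -0.1, 0], [255, -0.2, 0, -0.6, 0, -0.1, 0], [255, -0.4, 0, -0.9, 0, -0.1, 0], [255, -0.6, 0, -1.3, 0, -0.1, 0], [255, -0.9, 0, -1.8, 0, -0.1, 0], [255, -0.9, 0, -1.8, 0, -0.1, 0]], "force": 120}}

```text
t: 8.05
tcp_pos: [0.5049, 0.1183, 0.0416]
tool_rot: [0.617, 0.785, -0.032, 0.038]
force: [-0.2, 0.1, -2.0]
finger_gap: 0.158
```

```bash
cat >> h.py <<'E'
def cam3(k,name=None):
    m,s,im=toolpx("scene",name)
    q=R.from_quat(s["tool_rot"]);xt=q.apply([1,0,0]);zt=q.apply([0,0,1]);g=s["tcp_pos"]-zt*.0158
    a=-1.33;u=np.array([np.cos(a),np.sin(a),0]);v=np.array([-u[1],u[0],0]);h=np.array([.538,-.011,.04])+.06*u
    d=g-xt*.098-h;print("t",s["t"],"tcp",s["tcp_pos"],"F",s["force"],"tip hinge-rel x,z,y",np.round([d@u,d[2],d@v],4),"pitch",-xt[2])
    return m,s,im,g-xt*.098,h,u,v
def coverpts(h,u,v,th):
    f=lambda r,y,n:h+y*v+r*(-u*np.cos(th)+np.array([0,0,np.sin(th)]))+n*(u*np.sin(th)+np.array([0,0,np.cos(th)]))
    return np.array([f(.12,.06,.038),f(.12,-.06,.038),f(.12,.06,0),f(0,.06,.038),f(0,-.06,.038)])
E
python3 - <<'E'
from h import *
m,s,im,tip,h,u,v=cam3(0,"pics/scene3.png")
x0,y0=220,110
# measure cover angle from the green mask: upper-front corner (y=+60) ; score each angle's predicted silhouette top row
z=cv2.resize(im[y0:y0+150,x0:x0+200],(800,600),interpolation=2)
for th,col in[(0,(255,255,0)),(.1,(0,255,255)),(.2,(255,0,255)),(.3,(255,0,0))]:
  for a in proj(m,coverpts(h,u,v,th)): cv2.circle(z,(int((a[0]-x0+.5)*4),int((a[1]-y0+.5)*4)),3,col,-1)
cv2.imwrite("pics/z5.png",z)
E
```

```text
t 8.05 tcp [0.50485061 0.11830363 0.04157078] F [-0.17553436  0.05051991 -1.97132627] tip hinge-rel x,z,y [-0.0975  0.0271 -0.0015] pitch 0.09973338121024099
```

View pics/z5.png

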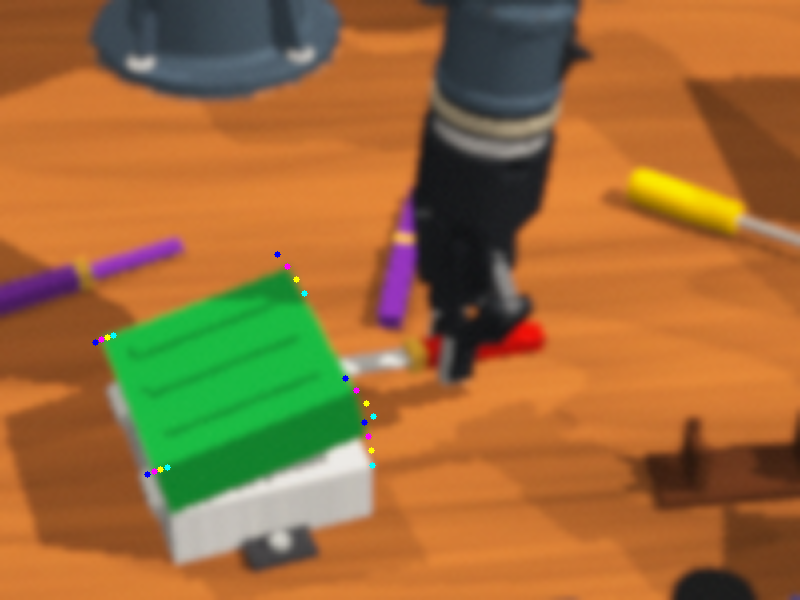

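The cover is at about 0.2 rad, held on the blade, with the front base edge exposed. I'll continue along the arc to about 1 rad.

Request:
{"api": "drive_tool", "payload": {"increments": [[255, -0.35, 0, -0.7, 0, 0, 0], [255, -0.75, 0, -1.4, 0, 0, 0], [255, -1.17, 0, -2.1, 0, 0, 0], [255, -1.6, 0, -2.7, 0, 0, 0], [255, -2.05, 0, -3.3, 0, 0, 0], [255, -2.55, 0, -3.9, 0, 0, 0], [255, -3.1, 0, -4.4, 0, 0, 0], [255, -3.65, 0, -4.9, 0, 0, 0], [255, -4.2, 0, -5.4, 0, 0, 0], [255, -4.85, 0, -5.8, 0, 0, 0], [255, -5.5, 0, -6.2, 0, 0, 0], [255, -6.1, 0, -6.5, 0, 0, 0], [255, -6.1, 0, -6.5, 0, 0, 0]]}}

```text
t: 9.4
tcp_pos: [0.5182, 0.0652, 0.1121]
tool_rot: [0.617, 0.785, -0.032, 0.039]
force: [-1.1, -1.5, -2.8]
finger_gap: 0.159
```

```bash
cat >> h.py <<'E'
def cang(m,im,h,u,v):
    k=cv2.inRange(cv2.cvtColor(im,cv2.COLOR_BGR2HSV),np.array((45,80,30)),np.array((80,255,255)))
    c=max(cv2.findContours(k,0,cv2.CHAIN_APPROX_NONE)[0],key=cv2.contourArea);x,y,w,hh=cv2.boundingRect(c)
    print("green bbox",x,y,x+w,y+hh)
    for th in np.arange(0,2,.2):
        p=np.vstack([proj(m,coverpts(h,u,v,th)),proj(m,[h+.06*v,h-.06*v])]);print(round(th,1),np.round(np.r_[p.min(0),p.max(0)]).astype(int).tolist())
E
python3 - <<'E'
from h import *
m,s,im,tip,h,u,v=cam3(0,"pics/scene4.png");cang(m,im,h,u,v)
E
```

```text
t 9.4 tcp [0.51824745 0.06522524 0.11206138] F [-1.05007804 -1.51584822 -2.75295484] tip hinge-rel x,z,y [-0.0428  0.0976 -0.0012] pitch 0.10039996498317502
green bbox 237 164 288 239
0.0 [248, 183, 313, 239]
0.2 [245, 176, 312, 239]
0.4 [242, 171, 309, 239]
0.6 [239, 166, 304, 239]
0.8 [237, 163, 297, 239]
1.0 [236, 162, 289, 239]
1.2 [234, 163, 279, 239]
1.4 [234, 165, 268, 241]
1.6 [227, 170, 263, 243]
1.8 [217, 176, 263, 245]
```

θ ≈ 1.0. Now I'll push ahead with the tip against the inside of the cover's top plate, past upright.

Request:
{"api": "drive_tool", "payload": {"increments": [[255, -0.7, 0, 0.5, 0, 0, 0], [255, -1.6, 0, 0.95, 0, 0, 0], [255, -2.5, 0, 1.05, 0, 0, 0], [255, -3.4, 0, 1.15, 0, 0, 0], [255, -4.3, 0, 1.25, 0, 0, 0], [255, -5.2, 0, 1.35, 0, 0, 0], [255, -6.1, 0, 1.4, 0, 0, 0], [255, -7, 0, 1.5, 0, 0, 0], [255, -7.9, 0, 1.6, 0, 0, 0], [255, -8.7, 0, 1.7, 0, 0, 0], [255, -9.4, 0, 1.75, 0, 0, 0], [255, -9.4, 0, 1.75, 0, 0, 0]]}}

```text
t: 10.65
tcp_pos: [0.5413, -0.0278, 0.1038]
tool_rot: [0.617, 0.785, -0.032, 0.039]
force: [0.2, 2.6, -2.0]
finger_gap: 0.158
```

```bash
python3 - <<'E'
from h import *
m,s,im,tip,h,u,v=cam3(0,"pics/scene5.png");cang(m,im,h,u,v)
E
```

```text
t 10.65 tcp [ 0.54130182 -0.02778568  0.10383006] F [ 0.23424096  2.59441409 -1.97702518] tip hinge-rel x,z,y [ 0.053   0.0895 -0.0009] pitch 0.10113838807005131
green bbox 219 171 262 245
0.0 [248, 183, 313, 239]
0.2 [245, 176, 312, 239]
0.4 [242, 171, 309, 239]
0.6 [239, 166, 304, 239]
0.8 [237, 163, 297, 239]
1.0 [236, 162, 289, 239]
1.2 [234, 163, 279, 239]
1.4 [234, 165, 268, 241]
1.6 [227, 170, 263, 243]
1.8 [217, 176, 263, 245]
```

The cover is at about 1.75 rad. Withdrawing the blade straight back.

Request:
{"api": "drive_tool", "payload": {"increments": [[255, 2, 0, -0.2, 0, 0, 0], [255, 5, 0, -0.5, 0, 0, 0], [255, 9, 0, -0.9, 0, 0, 0], [255, 13, 0, -1.3, 0, 0, 0], [255, 16, 0, -1.6, 0, 0, 0], [255, 16, 0, -1.6, 0, 0, 0]]}}

```text
t: 11.3
tcp_pos: [0.5012, 0.1332, 0.1038]
tool_rot: [0.615, 0.787, -0.032, 0.038]
force: [-0.3, -0.2, -1.7]
finger_gap: 0.159
```

```bash
python3 - <<'E'
from h import *
m,s,im,tip,h,u,v=cam3(0,"pics/scene6.png");k=cv2.inRange(cv2.cvtColor(im,cv2.COLOR_BGR2HSV),np.array((45,80,30)),np.array((80,255,255)));print(cv2.boundingRect(k))
print(go([0.5782,0.2795,0.10],1.579))
E
```

```text
t 11.3 tcp [0.50119083 0.13317676 0.10377377] F [-0.3321766  -0.22096625 -1.73963022] tip hinge-rel x,z,y [-0.1128  0.0892 -0.0009] pitch 0.09924727389620022
(218, 171, 44, 74)
[12.487, 10.959, -0.903, 0.009, 0.1, 0.235]
```

Request:
{"api": "drive_tool", "payload": {"increments": [[255, 4, 3.5, -0.9, 0, 0.05, 0.1], [255, 8, 7, -0.9, 0, 0.1, 0.2], [255, 12.5, 11, -0.9, 0.009, 0.1, 0.235], [255, 12.5, 11, -0.9, 0.009, 0.1, 0.235], [255, 12.5, 11, -0.9, 0.009, 0.1, 0.235], [255, 12.5, 11, -0.9, 0.009, 0.1, 0.235], [255, 12.5, 11, -0.9, 0.009, 0.1, 0.235]]}}

```text
t: 12.05
tcp_pos: [0.5787, 0.2759, 0.0994]
tool_rot: [0.706, 0.708, -0.001, -0.001]
force: [0.2, 0.4, -0.8]
finger_gap: 0.16
```

```bash
python3 - <<'E'
from h import *
s=manip.sense();print(s["tcp_pos"],s["tool_rot"],go([0.5782,0.2795,0.0245],1.579))
ms,bl,rd=[],[],[]
for n in("scene","top"):
    m,s,im=toolpx(n,f"pics/{n}7.png")
    q=R.from_quat(s["tool_rot"]);xt=q.apply([1,0,0]);g=s["tcp_pos"]-q.apply([0,0,1])*.0158
    p=proj(m,[g-xt*.098,g-xt*.030,g+xt*.063]);print(n,"pred tip,blade root,rear",np.round(p,1).tolist())
    c=blob(im,(0,0,140),(180,70,255),(int(min(p[0,0],p[1,0]))-8,int(min(p[:2,1]))-8,int(max(p[0,0],p[1,0]))+8,int(max(p[:2,1]))+8))
    pts=c.reshape(-1,2);d=(p[0]-p[1])/np.linalg.norm(p[0]-p[1]);t=pts@d
    e=pts[t>t.max()-1.5].mean(0);print("tip",e); ms.append(m);bl.append(e)
    k=pts[t<t.min()+1.5].mean(0);print("root",k);rd.append(k)
print("tip",tri(ms,bl),"pred",g-xt*.098);print("root",tri(ms,rd))
E
```

```text
[0.57869898 0.27590342 0.09937057] [ 0.70618712  0.70802376 -0.00125501 -0.00072938] [0.365, -0.028, 7.487, -0.003, 0.001, -0.006]
scene pred tip,blade root,rear [[364.4, 196.7], [393.7, 194.6], [432.8, 191.8]]
tip [365.33333333 196.5       ]
root [392.6 194.8]
top pred tip,blade root,rear [[269.4, 170.8], [239.2, 171.6], [198.1, 172.7]]
tip [268.16666667 171.5       ]
root [240.28571429 172.14285714]
tip (array([0.57762164, 0.18066946, 0.11443057]), [0.0002543083973410577, 0.0002543083973410692]) pred [0.57903399 0.17797147 0.11536701]
root (array([0.57784975, 0.24368144, 0.11398673]), [2.644939405748204e-05, 2.644939405756193e-05])
```

The tool sits level in the grip and lines up with the rest. Setting it down and releasing.

Request:
{"api": "drive_tool", "payload": {"increments": [[255, 0.35, 0, 2.5, 0, 0, -0.006], [255, 0.35, 0, 5, 0, 0, -0.006], [255, 0.35, 0, 6, 0, 0, -0.006], [255, 0.35, 0, 6.8, 0, 0, -0.006], [255, 0.35, 0, 7.4, 0, 0, -0.006], [255, 0.35, 0, 7.5, 0, 0, -0.006], [255, 0.35, 0, 7.5, 0, 0, -0.006], [200, 0.35, 0, 7.5, 0, 0, -0.006], [150, 0.35, 0, 7.5, 0, 0, -0.006], [100, 0.35, 0, 7.5, 0, 0, -0.006], [50, 0.35, 0, 7.5, 0, 0, -0.006], [0, 0.35, 0, 7.5, 0, 0, -0.006], [0, 0.35, 0, 7.5, 0, 0, -0.006], [0, 0.35, 0, 7.5, 0, 0, -0.006], [0, 0.35, 0, 7.5, 0, 0, -0.006], [0, 0.35, 0, 3, 0, 0, 0], [0, 0.35, 0, -2, 0, 0, 0], [0, 0.35, 0, -7, 0, 0, 0], [0, 0.35, 0, -12, 0, 0, 0]], "force": 60}}

```text
t: 14.05
tcp_pos: [0.5791, 0.281, 0.2212]
tool_rot: [0.706, 0.708, -0.001, -0.001]
force: [1.0, 0.0, -0.7]
finger_gap: 1.003
```

```bash
python3 - <<'E'
from h import *
s=manip.sense();print(s["tcp_pos"],s["force"],s["finger_gap"])
ctr=np.array([.538,-.011]);u=np.array([np.cos(-1.33),np.sin(-1.33)])
p=ctr-.06*u;print(go([p[0],p[1],.25],1.81))
m,s,im=toolpx("scene");print(proj(m,[[.577,.34,.04],[.577,.181,.04]]).round(1).tolist())
c=blob(im,(0,180,100),(4,255,255),(370,195,460,240));print(cv2.boundingRect(c))
a=cv2.imread("pics/scene0.png");c=blob(a,(0,180,100),(4,255,255),(370,195,460,240));print("start",cv2.boundingRect(c))
E
```

```text
[0.57908336 0.2810453  0.22124668] [ 1.02842986  0.03397277 -0.68135606] 1.003357257266919
[-23.356, -5.635, -2.868, -0.002, -0.0, -0.235]
[[426.9, 215.4], [362.6, 220.5]]
(398, 213, 31, 10)
start (397, 213, 31, 9)
```

The tool is back on its rest; its red box is within 1 px of the start image. Moving to look into the open mould.

Request:
{"api": "drive_tool", "payload": {"increments": [[0, -5, -1, -2.9, 0, 0, -0.05], [0, -10, -3, -2.9, 0, 0, -0.1], [0, -15, -4, -2.9, 0, 0, -0.2], [0, -20, -5, -2.9, 0, 0, -0.235], [0, -23.4, -5.6, -2.9, 0, 0, -0.235], [0, -23.4, -5.6, -2.9, 0, 0, -0.235], [0, -23.4, -5.6, -2.9, 0, 0, -0.235], [0, -23.4, -5.6, -2.9, 0, 0, -0.235]]}}

```text
t: 14.9
tcp_pos: [0.5246, 0.0477, 0.2485]
tool_rot: [0.618, 0.786, -0.0, -0.001]
force: [0.0, 1.0, -0.2]
finger_gap: 1.002
```

```bash
python3 - <<'E'
from h import *
s=manip.sense();print(s["t"],s["tcp_pos"],s["tool_rot"])
m=manip.camera_model("wrist");im=manip.snapshot("wrist")[:,:,::-1].copy();cv2.imwrite("pics/w3.png",im);np.save("w3.npy",m,allow_pickle=True)
im2=manip.snapshot("top")[:,:,::-1];cv2.imwrite("pics/top3.png",im2)
print(proj(m,[[.538,-.011,.043],[.538,-.011,.067]]))
E
```

```text
14.9 [0.52456361 0.04772274 0.24851097] [ 6.17604274e-01  7.86488704e-01 -3.60428034e-05 -6.90996700e-04]
[[315.5156358  218.41040231]
 [315.46108647 225.82091735]]
```

View pics/w3.png

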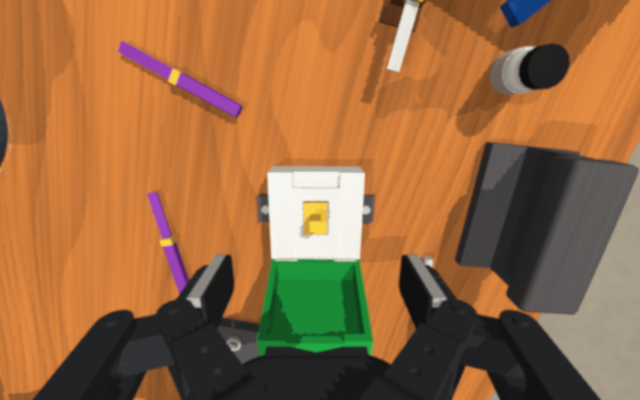

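The cover stands open beyond upright. The brass casting sits in its recess at (315,217) with the stub in the middle, close to the predicted (315.5,218.4). Measuring its centre.

```bash
python3 - <<'E'
from h import *
m=np.load("w3.npy",allow_pickle=True).item();im=cv2.imread("pics/w3.png")
c=blob(im,(15,90,60),(35,255,255),(290,190,345,245));r=cv2.minAreaRect(c);P=plane(m,cv2.boxPoints(r),.043)
print(r,cv2.boundingRect(c));print(P.round(4).tolist(),P.mean(0))
b=cv2.imread("pics/top3.png");mt=manip.camera_model("top");print(proj(mt,[[.538,-.011,.043],[.538,-.011,.067]]))
u=np.array([np.cos(-1.33),np.sin(-1.33)])
e=[np.linalg.norm(P[1]-P[0]),np.linalg.norm(P[2]-P[1])];print(e,[np.arctan2(*(P[i+1]-P[i])[1::-1]) for i in(0,1)])
E
```

```text
((315.0, 218.0), (32.0, 24.0), 90.0) (303, 202, 25, 33)
[[0.5172, 0.007, 0.043], [0.5468, 0.0143, 0.043], [0.558, -0.0289, 0.043], [0.5272, -0.0364, 0.043]] [ 0.53731576 -0.01101463  0.043     ]
[[352.35178823 192.91815803]
 [352.99288731 190.95875384]]
[np.float64(0.0304756913358723), np.float64(0.044563772778459104)] [np.float64(0.2402073340649061), np.float64(-1.3189614247043968)]
```

```bash
python3 - <<'E'
from h import *
print(go([0.5375,-0.011,0.12],1.817),go([0.5375,-0.011,0.047],1.817))
E
```

```text
[-6.081, -0.149, 12.839, -0.001, -0.001, -0.005] [-6.087, -0.141, 20.139, -0.001, -0.001, -0.005]
```

Request:
{"api": "drive_tool", "payload": {"increments": [[0, -3, -0.1, 4, 0, 0, 0], [0, -6.1, -0.15, 8, 0, 0, 0], [0, -6.1, -0.15, 12.5, 0, 0, 0], [0, -6.1, -0.15, 15, 0, 0, 0], [0, -6.1, -0.15, 17, 0, 0, 0], [0, -6.1, -0.15, 19, 0, 0, 0], [0, -6.1, -0.15, 20.1, 0, 0, 0], [0, -6.1, -0.15, 20.1, 0, 0, 0], [0, -6.1, -0.15, 20.1, 0, 0, 0], [80, -6.1, -0.15, 20.1, 0, 0, 0], [140, -6.1, -0.15, 20.1, 0, 0, 0], [180, -6.1, -0.15, 20.1, 0, 0, 0], [220, -6.1, -0.15, 20.1, 0, 0, 0], [255, -6.1, -0.15, 20.1, 0, 0, 0], [255, -6.1, -0.15, 20.1, 0, 0, 0], [255, -6.1, -0.15, 20.1, 0, 0, 0], [255, -6.1, -0.15, 20.1, 0, 0, 0]], "force": 60}}

```text
t: 16.7
tcp_pos: [0.5374, -0.0127, 0.048]
tool_rot: [0.618, 0.786, -0.0, -0.0]
force: [0.1, 0.2, 4.8]
finger_gap: 0.143
```

Request:
{"api": "drive_tool", "payload": {"increments": [[255, 0, 0, -0.7, 0, 0, 0], [255, 0, 0, -2, 0, 0, 0], [255, 0, 0, -5, 0, 0, 0], [255, 0, 0, -10, 0, 0, 0], [255, 0, 0, -15, 0, 0, 0], [255, 0, 0, -20.5, 0, 0, 0], [255, 0, 0, -20.5, 0, 0, 0], [255, 0, 0, -20.5, 0, 0, 0]]}}

```text
t: 17.5
tcp_pos: [0.538, -0.0127, 0.2549]
tool_rot: [0.618, 0.786, 0.001, 0.002]
force: [-0.4, -0.3, -2.1]
finger_gap: 0.149
```

```bash
python3 - <<'E'
from h import *
s=manip.sense();print(s["tcp_pos"],s["force"],s["finger_gap"],go([.621,-.3075,.25],1.817))
for n in ("scene","top"):
    m,s,im=toolpx(n,f"pics/{n}8.png");z=R.from_quat(s["tool_rot"]).apply([0,0,1])
    p=proj(m,[s["tcp_pos"]+.013*z,s["tcp_pos"]])[0];print(n,p)
    try:
        c=blob(im,(15,90,60),(35,255,255),(int(p[0])-25,int(p[1])-20,int(p[0])+25,int(p[1])+20));print(cv2.boundingRect(c),cv2.contourArea(c))
    except ValueError: print("no brass seen")
E
```

```text
[ 0.53803034 -0.012738    0.25485285] [-0.4382873  -0.29584847 -2.06945623] 0.14938556760812652 [-30.602, 1.08, 0.535, 0.003, 0.002, -0.007]
scene [275.4672865  143.55403757]
(264, 135, 26, 15) 211.5
top [359.21815282 174.86685959]
(346, 169, 7, 6) 16.0
```

Casting held (scene shows brass at the fingertips). Moving over the board.

Request:
{"api": "drive_tool", "payload": {"increments": [[255, -4, 0.1, 0, 0, 0, 0], [255, -8, 0.3, 0, 0, 0, 0], [255, -12, 0.4, 0, 0, 0, 0], [255, -16, 0.5, 0, 0, 0, 0], [255, -20, 0.7, 0, 0, 0, 0], [255, -24, 0.8, 0, 0, 0, 0], [255, -28, 1, 0, 0, 0, 0], [255, -30.6, 1.1, 0, 0, 0, 0], [255, -30.6, 1.1, 0, 0, 0, 0], [255, -30.6, 1.1, 0, 0, 0, 0]]}}

```text
t: 18.6
tcp_pos: [0.6191, -0.3068, 0.2488]
tool_rot: [0.618, 0.786, -0.0, -0.004]
force: [-0.1, -0.3, -1.8]
finger_gap: 0.143
```

```bash
python3 - <<'E'
from h import *
s=manip.sense();print(s["tcp_pos"],s["force"],s["tool_rot"],go([.621,-.3075,.027],1.817))
m=manip.camera_model("wrist");im=manip.snapshot("wrist")[:,:,::-1].copy();cv2.imwrite("pics/w4.png",im)
print("board corners pred",proj(m,[[.621+a,-.3075+b,.012] for a,b in[(-.065,-.06),(-.065,.06),(.065,.06),(.065,-.06)]]).round(0).tolist())
m,s,im=toolpx("scene","pics/scene9.png");z=R.from_quat(s["tool_rot"]).apply([0,0,1])
print(proj(m,[s["tcp_pos"]+.013*z,s["tcp_pos"]+.005*z]))
p=proj(m,[s["tcp_pos"]])[0].astype(int)
c=blob(im,(15,90,60),(35,255,255),(p[0]-25,p[1]-20,p[0]+25,p[1]+20));print(cv2.boundingRect(c),cv2.minAreaRect(c))
x,y=p-50;zz=np.hstack([cv2.resize(im[y:y+100,x:x+100],(400,400),interpolation=2),cv2.resize(cv2.imread("pics/w4.png"),(400,250))[:250].repeat(1,0) if 0 else np.vstack([cv2.resize(cv2.imread("pics/w4.png"),(400,250)),np.zeros((150,400,3),np.uint8)])])
cv2.imwrite("pics/z9.png",zz)
E
```

```text
[ 0.61906261 -0.3068425   0.24880124] [-0.06670205 -0.32620118 -1.75582801] [ 6.18271273e-01  7.85954582e-01 -1.69812127e-04 -3.99985654e-03] [-0.244, 0.288, 22.178, -0.005, -0.006, -0.009]
board corners pred [[262.0, 200.0], [280.0, 112.0], [378.0, 137.0], [353.0, 221.0]]
[[123.69241171 178.96532276]
 [122.51725111 175.61656069]]
(111, 168, 27, 19) ((123.52352142333984, 177.1058807373047), (14.534342765808105, 27.44170379638672), 77.47119140625)
```

View pics/z9.png

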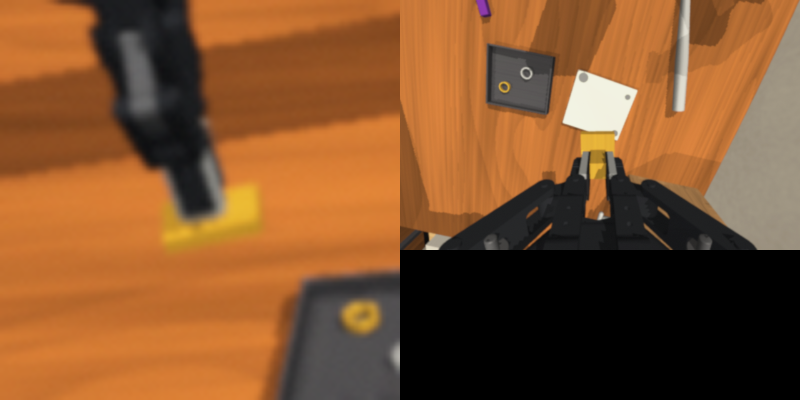

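The casting is held level and the board lies as predicted, within about 5 px. Lowering to just above it.

Request:
{"api": "drive_tool", "payload": {"increments": [[255, -0.25, 0.25, 5, 0, 0, 0], [255, -0.25, 0.25, 10, -0.005, -0.006, -0.009], [255, -0.25, 0.25, 14, -0.005, -0.006, -0.009], [255, -0.25, 0.25, 17, -0.005, -0.006, -0.009], [255, -0.25, 0.25, 19, -0.005, -0.006, -0.009], [255, -0.25, 0.25, 20.5, -0.005, -0.006, -0.009], [255, -0.25, 0.25, 21.4, -0.005, -0.006, -0.009], [255, -0.25, 0.25, 21.7, -0.005, -0.006, -0.009], [255, -0.25, 0.25, 21.7, -0.005, -0.006, -0.009], [255, -0.25, 0.25, 21.7, -0.005, -0.006, -0.009]]}}

```text
t: 19.7
tcp_pos: [0.6241, -0.3096, 0.0367]
tool_rot: [0.614, 0.789, -0.0, 0.004]
force: [0.6, 0.1, -0.9]
finger_gap: 0.143
```

Request:
{"api": "drive_tool", "payload": {"increments": [[255, 0, 0, 0.4, 0, 0, 0], [255, 0, 0, 0.7, 0, 0, 0], [255, 0, 0, 0.8, 0, 0, 0], [255, 0, 0, 0.85, 0, 0, 0], [255, 0, 0, 0.85, 0, 0, 0], [255, 0, 0, 0.85, 0, 0, 0]]}}

```text
t: 20.3
tcp_pos: [0.6233, -0.3092, 0.0268]
tool_rot: [0.614, 0.789, -0.0, 0.003]
force: [0.3, -0.7, -0.8]
finger_gap: 0.143
```

```bash
python3 - <<'E'
from h import *
s=manip.sense();print(s["tcp_pos"],s["force"],s["tool_rot"])
E
```

```text
[ 0.62334703 -0.3092006   0.0268471 ] [ 0.28558589 -0.74057748 -0.79730411] [ 6.14241488e-01  7.89111024e-01 -1.65753367e-04  3.34039376e-03]
```

Request:
{"api": "drive_tool", "payload": {"increments": [[255, 0, 0, 0.07, 0, 0, 0], [255, 0, 0, 0.14, 0, 0, 0], [255, 0, 0, 0.14, 0, 0, 0], [255, 0, 0, 0.14, 0, 0, 0]]}}

```text
t: 20.7
tcp_pos: [0.6233, -0.3092, 0.0254]
tool_rot: [0.614, 0.789, -0.0, 0.003]
force: [-0.5, 0.3, -0.5]
finger_gap: 0.147
```

Request:
{"api": "drive_tool", "payload": {"increments": [[255, 0, 0, 0.05, 0, 0, 0], [255, 0, 0, 0.1, 0, 0, 0], [255, 0, 0, 0.1, 0, 0, 0]]}}

```text
t: 21.0
tcp_pos: [0.6234, -0.3093, 0.0251]
tool_rot: [0.614, 0.789, -0.0, 0.003]
force: [-1.3, 0.3, 3.2]
finger_gap: 0.141
```

Contact at z ≈ 0.025, as predicted (+3 N). Releasing and rising.

Request:
{"api": "drive_tool", "payload": {"increments": [[230, 0, 0, 0, 0, 0, 0], [200, 0, 0, 0, 0, 0, 0], [160, 0, 0, 0, 0, 0, 0], [110, 0, 0, 0, 0, 0, 0], [50, 0, 0, 0, 0, 0, 0], [0, 0, 0, 0, 0, 0, 0], [0, 0, 0, 0, 0, 0, 0], [0, 0, 0, 0, 0, 0, 0], [0, 0, 0, -2, 0, 0, 0], [0, 0, 0, -5, 0, 0, 0], [0, 0, 0, -9, 0, 0, 0], [0, 5, 0, -13, 0, 0, 0], [0, 5, 0, -17, 0, 0, 0], [0, 5, 0, -20, 0, 0, 0], [0, 5, 0, -20, 0, 0, 0]], "force": 20}}

```text
t: 22.5
tcp_pos: [0.613, -0.2609, 0.2307]
tool_rot: [0.614, 0.789, 0.0, 0.009]
force: [0.7, 0.0, 0.5]
finger_gap: 1.003
```

```bash
python3 - <<'E'
from h import *
m=manip.camera_model("wrist");im=manip.snapshot("wrist")[:,:,::-1].copy();cv2.imwrite("pics/w5.png",im)
c=blob(im,(15,90,60),(35,255,255),(270,100,400,300));P=plane(m,cv2.boxPoints(cv2.minAreaRect(c)),.020);print(P.mean(0).round(4),np.linalg.norm(P[1]-P[0]),np.linalg.norm(P[2]-P[1]))
m,s,im2=toolpx("scene");cv2.imwrite("pics/s10.png",im2)
k=cv2.inRange(cv2.cvtColor(im2,cv2.COLOR_BGR2HSV),np.array((45,80,30)),np.array((80,255,255)));print("cover",cv2.boundingRect(k))
a=cv2.imread("pics/scene0.png")
c=blob(im2,(15,90,60),(35,255,255),(115,220,190,290));print("brass scene",cv2.boundingRect(c),"pred",proj(m,[[.6234,-.3093,.012],[.6234,-.3093,.044]]).round(1).tolist())
for n,lo,hi,roi in[("red",(0,180,100),(4,255,255),(370,195,460,240)),("blue",(105,150,60),(125,255,255),(405,250,450,290)),("yellow",(22,150,120),(32,255,255),(365,140,415,175))]:
    print(n,[cv2.boundingRect(blob(x,lo,hi,roi)) for x in(a,im2)])
o=np.zeros((600,800,3),np.uint8);o[:300,:480]=cv2.resize(im,(480,300));o[300:,:400]=cv2.resize(im2[130:310,90:330],(400,300),interpolation=2);o[300:,400:]=cv2.resize(im2[100:400],(400,300)) if 0 else cv2.resize(im2,(400,300));cv2.imwrite("pics/z10.png",o)
E
```

```text
[ 0.6226 -0.3069  0.02  ] 0.0291952295309844 0.04555085340615364
cover (218, 171, 44, 74)
brass scene (139, 248, 22, 19) pred [[149.9, 260.0], [146.3, 250.2]]
red [(397, 213, 31, 9), (398, 213, 31, 10)]
blue [(414, 260, 24, 19), (414, 260, 24, 19)]
yellow [(378, 152, 28, 16), (378, 153, 28, 15)]
```

View pics/z10.png

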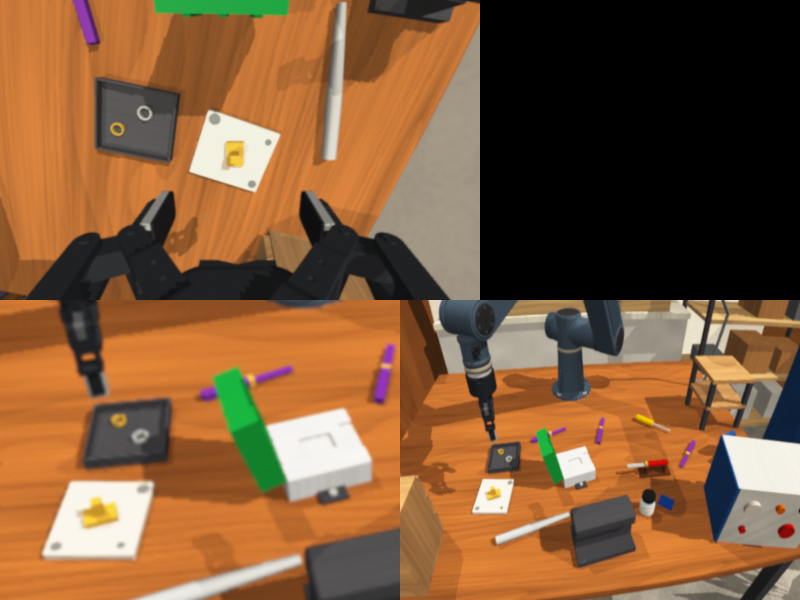

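The casting stands flat on the middle of the board, stub up. The cover is open, the tool is on its rest, and the other things are in place.

```bash
python3 -c "
from station import manip
s=manip.sense();print(s['t'],abs(s['qd']).max());print(manip.sign_off())"
```

```text
22.6 0.041765930038162744
the job is handed in; nothing more can be done
None
```

The job is done and handed in at t = 22.6 s, with no verdict reported. I levered the cover up with the red tool's blade in the slot and pushed it past upright with the blade. I put the tool back on its rest, lifted the casting by its stub, and set it on the board; contact force was about 3 N.

**Last checks:**
- **Cover:** it stands at about 1.75 rad, and its outline did not change after I withdrew the blade.
- **Casting:** it lies flat, stub up, at about (0.623, -0.307), within about 2 mm of the board's centre. Its plate measures 29 × 46 mm in the image, against 30 × 44 mm nominal.
- **Tool:** it is on its rest, within 1 px of where it started.
- **Other things:** the blue box and the screwdriver are within 1 px of where they started. The tray, rings, mandrel and jar I checked only by eye; they look untouched.
- **Blade and casting:** I had no direct measurement of the gap. The planned blade path stayed clear of the casting, and the forces I read after each move were no more than about 3 N.

No check failed. The measured height was up to about 5 mm off the commanded one, so I made the last part of the descent onto the board in small steps until contact.

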